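# Mount the tube carousel on the mixer's drive studs and cap it

## Robot

A 6-joint arm with a two-finger parallel gripper is mounted at the origin on the work surface. World frame = base frame: x ahead of the robot, y to its left, z up, the work surface at z = 0. Lengths are in mm, angles in rad, forces in N, time in s.
With the tool pointing down it reaches from about 350 to 775 mm from the base axis. Payload 7.3 kg.
Tool frame: the origin (TCP) lies on the mounting face of the last link; the fingertips stand 178 mm ahead of it and the grasp point (between the pads) lies 159 mm ahead of it; z points along the fingers, y is the line along which they close (so a half turn about z gives the same grasp; the last joint's range is limited). The gripper opens to 92 mm and grips with 3 to 60 N. Pads are 19 mm wide; open, the fingers measure 130 mm over their backs; the gripper's body (75 mm by 190 mm) begins 47 mm behind the grasp point.
Start: joints at [0.967, 0.342, 1.524, -0, 1.275, -0.146], TCP at [232.017, 470.952, 404.741] pointing down, gripper open.
Joint ranges: [-2.53, 2.53], [-0.77, 2.02], [0.04, 2.7], [-1, 4.14], [0.28, 2.66], [-3.11, 3.11]. Speed limits (rad/s): [2.57, 2.57, 3.14, 3.14, 3.14, 3.14].

## Interface

Orientations are given as [roll, pitch, yaw] about the fixed x, y, z axes, in that order (R = Rz(yaw) Ry(pitch) Rx(roll)).
In Python, from plant import bot, camrig gives the robot as it stands (bot), with the cameras (camrig).
- The arm moves only by the shell command python3 shift.py, which reads ROWS from standard input. ROWS is one flat JSON list of numbers that holds 1 to 5 rows one after another, with no inner brackets; each row has 5 numbers: the finger opening in mm, then dx, dy, dz in normalised numbers (1 is 1000 mm), then a turn about the tool's z in shares of 4 rad (1.0 is 4 rad); each row is the pose to reach, as a shift and turn from the pose commanded when the command began, along the tool's axes at that moment; what a row does not reach only later rows make up. A row lasts 1/8 s, in which the tool goes at most 62.5 mm and 0.188 rad, less where a joint would pass 70% of its speed; a pose out of reach is approached as far as the arm can. The fingers move at their own pace and stop on an object; the grip force is fixed at half the most. Time passes only in rows, so rows that do not move let the fingers close. It prints the time, the measured TCP pose, the force, the opening and the grip force at its end. Shift and turn numbers lie between -1 and 1, and a call with a number outside is refused. Input that does not fit is refused with a message, and nothing moves.
- bot.get_obs(): the state, without advancing time (a new reading comes with each control period).
- camrig.capture(name): name is "side" or "top"; returns a dict with "color" (384x512x3 uint8, red, green, blue), "K" (3x3 intrinsics, pixels), "k1" (the pictures are not rectified: a ray, as slopes to the right and down, at radius r is drawn at 1 + k1 r^2 times it, then the intrinsics apply), "R" (3x3) and "t" (3): a world point X has camera coordinates R X + t. Camera axes: x right, y down, z forward; pixel columns grow to the right and rows downward; lengths in mm; the calibration is good to about 2 mm. A picture is of the moment at which its call begins. There is no depth.
- bot.close_job(): hands the job in; it is judged then, once.
The state is a dict: "time": time; "joint_positions": joint angles; "dq": joint speeds; "tau": joint torques, N m; "tool_pos": TCP position; "tcp_rot": TCP orientation; "contact_force": force on the tool from outside, world axes, zero at the start; "moment": the same for the moment, N m; "grip_width": finger opening in mm; "finger_force": force on a finger pad.
Only numpy, scipy, OpenCV 4.12 (cv2) and the standard library are available. Lean on these libraries where they do the work, as an engineer would, in place of code of your own. Each camera call takes 0.05 s, during which the arm holds its last target. There are 200 camera calls.

## Task

Take the tube carousel from its stand and put it on the mixer's drive head: over the spindle, turned until its four holes match the four studs, so that it goes fully home and flat. Then put the black cap over the spindle, down onto the carousel. Be gentle with the mixer: feel your way with a light push and never force it, and leave the other things on the bench where they are.

Things in the scene. Friction and masses are not known exactly. Their poses are not given: they have to be found in the camera images.
- mixer: Bench mixer, fixed: white housing 170 x 170 mm, its top 80 mm above the table. Origin: centre of its underside, z up, front panel to its -x. On it a drive head: neck, then a round aluminium plate, 72 mm diameter, with a spindle and four studs on its flat upper face. All rigid; the brake holds the head, which does not give. Over 35 N of contact force damages it.
- seat (a point): On the spindle's axis in the flat upper face of the drive head, 110 mm above the table; axes as the housing. The spindle rises from here: 14 mm diameter, straight for 54 mm, then a taper to a 6 mm nose, 64 mm tall in all. The carousel is home with its underside on this face.
- stud_tips (a point): On the spindle's axis at the height of the stud tips, 12 mm above the face. Four studs, 8 mm diameter, straight for 7 mm then tapering to 4 mm, stand 90 degrees apart at 28 mm radius. The head has stopped at any angle, unrelated to the housing's and not measured (axes here are the housing's): look for the studs or find them by feel.
- stand: Grey round parking stand fixed to the table: foot 88 mm wide, 6 mm thick, then a cylinder of 68 mm diameter, its flat top 40 mm above the table. Origin: centre of its underside. At the start the carousel lies on it.
- carousel: Grey tube carousel, 0.2 to 0.33 kg: disc of 116 mm diameter, 10 mm thick, with eight white tubes in its rim at 49 mm radius (hanging 23 mm below the underside, caps 3.5 mm above its top). Origin: centre of the disc's underside, z up. Centre hole 16 mm; four 10 mm stud holes at 28 mm radius on its +x, -x, +y, -y axes, so four positions 90 degrees apart are equally right.
- boss (a point): Middle of the top of the carousel's square boss, 44 mm above the disc's underside; axes as the carousel. The boss is 34 x 34 mm, 34 mm tall from the disc's top, flat faces looking along x and y: grip it across two parallel faces. Its bore is 20 mm. Turned while resting lightly on the stud tips, the carousel drops, at a light push, when holes and studs meet.
- cap: Black ribbed push-on cap, 34 mm diameter, 26 mm tall, 40 g, standing open end down on the table: a 16 mm bore, 22 mm deep, opens in its underside. Origin: centre of its underside, z up. It slips over the spindle without thread or snap down to the top of the carousel's boss.
- vial_a: White vial with screw cap, 28 mm wide, 52 mm tall; a bystander, loose. Origin: centre of its underside.
- vial_b: Amber glass vial with white cap, 28 mm wide, 52 mm tall; a bystander, loose. Origin: centre of its underside.
- pipette: Grey hand pipette lying on its side, 260 mm long, 28 mm high; a bystander, loose. Origin: near its middle, on the table.
- beaker: Small glass beaker, 70 mm wide, 90 mm tall; a bystander, loose. Origin: centre of its underside.

How it is judged:
By the outcome, as a careful person would: the job done as asked, in the order asked, and still so for the second after the job is handed in, with the robot touching nothing.
It also fails if it takes over 72 s, if anything falls off the work surface, if the arm or the gripper's body presses on something with over 40 N, if the wrist force passes 120 N, or if a joint passes its speed limit or range.

## Working session

There is one attempt and no reset: what is moved stays moved. The work goes in short steps, Python scripts to look and compute and a shell command to move; the robot and the scene stay as the last step left them, time stands still between calls to the robot, and variables do not carry over. Pictures are saved under pics/ and viewed, at most 10 in all, crops included, and the job is handed in when it is done.

```bash
ls; mkdir -p pics; python3 - <<'E'
from plant import bot, camrig
import cv2,numpy as np
for n in("side","top"):
    c=camrig.capture(n); cv2.imwrite(f"pics/{n}0.png",c["color"][:,:,::-1])
    print(n,c["K"].tolist(),c["k1"],np.round(c["R"],4).tolist(),c["t"])
o=bot.get_obs();print(o["tool_pos"],o["tcp_rot"],o["grip_width"],o["time"])
E
```

```text
pics
plant.py
shift.py
side [[474.60508883732774, 0.0, 243.74539677328528], [0.0, 474.60508883732774, 182.58524334618699], [0.0, 0.0, 1.0]] 0.06952188255967545 [[-0.9359, -0.3522, 0.0105], [-0.2333, 0.5972, -0.7674], [0.264, -0.7206, -0.6411]] [ 511.15385542  202.54662306 1475.64175295]
top [[494.91624191916844, 0.0, 258.3253003121345], [0.0, 494.91624191916844, 197.0626744944517], [0.0, 0.0, 1.0]] -0.12956855366152634 [[0.0086, -1.0, -0.0015], [-0.9836, -0.0082, -0.1803], [0.1803, 0.003, -0.9836]] [  -6.1641551   574.08365138 1935.42622771]
[231.94397474 470.85577745 404.11469085] [-3.14025356e+00 -2.15869368e-04  2.68378251e+00] 91.62920629676611 0.1
```

View pics/side0.png

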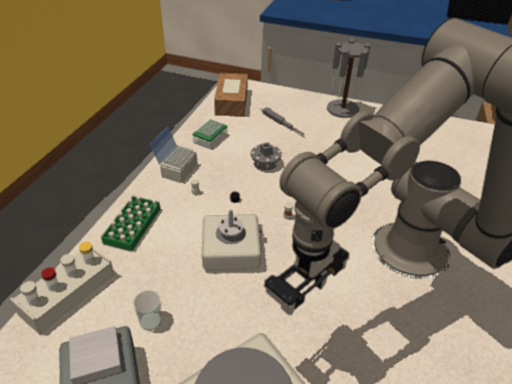

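View pics/top0.png

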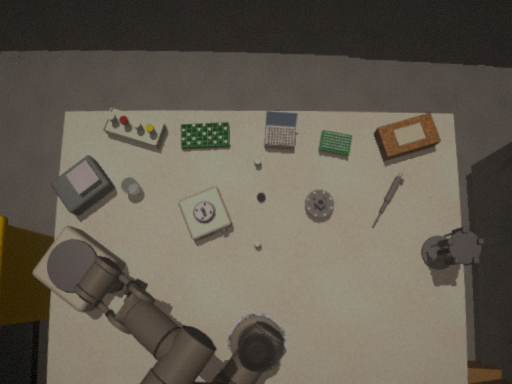

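Side view: carousel at about (266,155), cap (235,197), drive head (231,228). Top view: carousel (319,204), cap (261,197), head (204,211). I'll enlarge these three.

```bash
cat > h.py <<'E'
import numpy as np,cv2
from plant import bot, camrig
from scipy.optimize import least_squares
def cam(n):
    c=camrig.capture(n); return c
def proj(c,X):
    X=np.atleast_2d(X).astype(float); p=X@np.array(c["R"]).T+c["t"]; s=p[:,:2]/p[:,2:]
    s=s*(1+c["k1"]*(s**2).sum(1,keepdims=True)); K=np.array(c["K"]); return s*[K[0,0],K[1,1]]+K[:2,2]
def ray_at(c,uv,z):
    f=lambda q:(proj(c,[q[0],q[1],z])-uv).ravel()
    return least_squares(f,[400,0]).x
def tri(cs,uvs):
    f=lambda X:np.concatenate([(proj(c,X)-u).ravel() for c,u in zip(cs,uvs)])
    r=least_squares(f,[400,0,50]);return r.x,r.fun
def crop(c,u,v,w,h,s): # centre, half sizes
    return cv2.resize(c["color"][v-h:v+h,u-w:u+w,::-1],None,fx=s,fy=s,interpolation=cv2.INTER_CUBIC)
E
python3 - <<'E'
from h import *
a,b=cam("side"),cam("top")
i=[crop(a,266,155,20,20,6),crop(a,235,197,20,20,6),crop(a,231,225,20,20,6)]
j=[crop(b,319,204,20,20,6),crop(b,261,197,20,20,6),crop(b,205,211,20,20,6)]
cv2.imwrite("pics/z1.png",np.vstack([np.hstack(i),np.hstack(j)]))
E
```

```text
(no output)
```

View pics/z1.png

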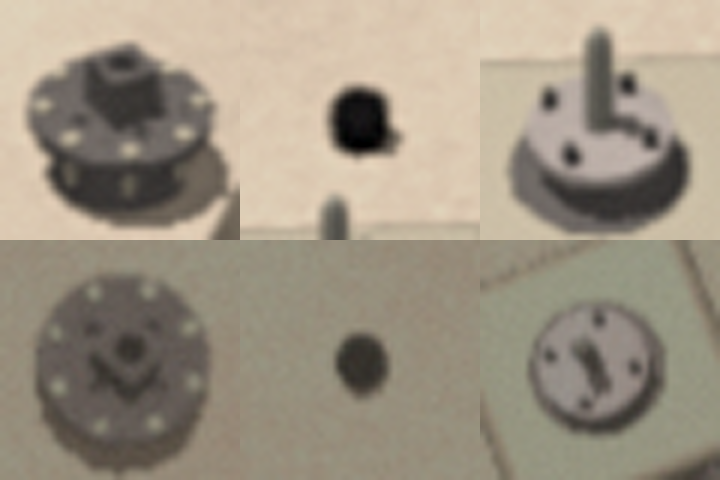

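Crops (6x): carousel has eight white tube caps, boss bore at about side (124,62) / top (131,109). The cap blob is centred at about (118,120) / (121,125). The head shows four dark studs and the spindle nose at side (120,28). Next I fit poses to both views.

```bash
cat > fit.py <<'E'
from h import *
a,b=cam("side"),cam("top")
F=lambda o,p:np.array(o)+(np.array(p,float)+.5)/6-.5
def ring(x,r,zs,n,ph=0):
    t=x[3]+ph+np.arange(n)*2*np.pi/n; return np.c_[x[0]+r*np.cos(t),x[1]+r*np.sin(t),np.full(n,x[2]+zs)]
def nn(p,q): # residual of each seen q to nearest predicted p
    d=q[:,None]-p[None]; k=(d**2).sum(2).argmin(1); return d[np.arange(len(q)),k].ravel()
def fit(f,x0s):
    rs=[least_squares(f,x0,x_scale=[1,1,1,.02]) for x0 in x0s]; r=min(rs,key=lambda r:r.cost);return np.round(r.x,3),np.round(r.fun,2)
# carousel
ts=F((299,184),[(94,52),(149,52),(190,88),(194,142),(154,183),(101,186),(59,146),(56,92)])
ss=F((246,135),[(43,104),(72,136),(130,150),(184,133),(198,101)])
bs,bt=F((246,135),[124,62]),F((299,184),[131,109])
X0,_=tri([a,b],[bs,bt]);print("bore top",X0,_)
hole=F((299,184),[(92,88),(152,86)])
f=lambda x:np.r_[nn(proj(b,ring(x,49,13.5,8,np.pi/8)),ts),nn(proj(a,ring(x,49,13.5,8,np.pi/8)),ss),proj(a,[x[0],x[1],x[2]+44])[0]-bs,proj(b,[x[0],x[1],x[2]+44])[0]-bt,nn(proj(b,ring(x,28,10,4)),hole)]
print("carousel",*fit(f,[[*X0[:2],40,y] for y in np.arange(0,1.57,.1)]))
# head
ht=F((185,191),[(120,80),(155,128),(105,164),(69,116)]);hs=F((211,205),[(70,98),(148,84),(171,138),(91,155)])
X0=tri([a,b],[hs.mean(0),ht.mean(0)]);print("studs centre",*X0)
nose=F((211,205),[120,28])
f=lambda x:np.r_[nn(proj(b,ring(x,28,6,4)),ht),nn(proj(a,ring(x,28,6,4)),hs),proj(a,[x[0],x[1],x[2]+64])[0]-nose]
print("head",*fit(f,[[*X0[0][:2],110,y] for y in np.arange(0,1.57,.1)]))
print("cap centre",*tri([a,b],[F((215,177),[118,120]),F((241,177),[121,125])]))
for n,p in(("vialA",(258,163)),("vialB",(258,245)),("beaker",(134,190))):print(n,ray_at(b,p,52))
E
python3 fit.py
```

```text
bore top [ 551.53800116 -246.80358232   84.49228491] [ 0.02864421  0.00670685 -0.00568075 -0.03112125]
carousel [ 551.384 -246.174   41.181    0.82 ] [ 0.08  0.19 -0.03  0.42 -0.08  0.12  0.1  -0.09 -0.31  0.01  0.21  0.26
  0.11 -0.03  0.02  0.2  -0.03 -0.1   0.11 -0.25 -0.07  0.03 -0.07 -0.13
 -0.46  0.24  0.02 -0.05 -0.14 -0.02 -0.19 -0.2   0.01 -0.28]
studs centre [507.84217574 211.59445989 115.28247372] [ 0.31091173  0.0746602  -0.08464253 -0.41677986]
head [507.887 211.583 109.958   1.434] [ 0.21  0.51  0.11  0.41  0.08  0.37 -0.01  0.5  -0.33 -0.07 -0.33  0.18
 -0.21 -0.03 -0.3   0.09  0.16  0.47]
cap centre [582.69452871 -10.43538431  15.41105769] [ 0.64683175  0.15595889 -0.16079181 -0.77788579]
vialA [715.08518429   1.2387904 ]
vialB [381.58460579  -1.67120399]
beaker [599.10595208 504.00161756]
```

```bash
cat > go.py <<'E'
import sys
from h import *
from scipy.spatial.transform import Rotation as R
def go(x,y,z,yaw,o=None):
    o=o or bot.get_obs(); r=R.from_euler("xyz",o["tcp_rot"])
    d=r.inv().apply(np.array([x,y,z])-o["tool_pos"]); t=-((yaw-o["tcp_rot"][2]+np.pi)%(2*np.pi)-np.pi)
    print("shift",np.round(d,1),"turn",round(t,3),"tcp",np.round(o["tool_pos"],1),np.round(o["tcp_rot"],3),"F",np.round(o["contact_force"],1),"w",round(o["grip_width"],1),"t",round(o["time"],2),"j",np.round(o["joint_positions"],2))
go(*map(float,sys.argv[1:]))
E
python3 go.py 551.4 -246.2 330 2.391
```

```text
shift [-603.5 -502.1   74.7] turn 0.293 tcp [232.  470.9 404.5] [-3.141 -0.     2.684] F [ 0.7  0.2 -0.3] w 91.7 t 0.3 j [ 0.97  0.34  1.52  0.    1.28 -0.15]
```

Careful with the scale: shifts go in shares of 1000 mm and turns go in shares of 4 rad. That gives: -603 mm / 1000 = -0.603, -502 mm / 1000 = -0.502, 0.293 rad / 4 = 0.0733.

```bash
echo '[60,-0.603,-0.502,0,0.0733,60,-0.603,-0.502,0,0.0733,60,-0.603,-0.502,0,0.0733,60,-0.603,-0.502,0,0.0733,60,-0.603,-0.502,0,0.0733]' | python3 shift.py; python3 go.py 551.4 -246.2 330 2.391
```

```text
time: 0.92
tool_pos: [359.4, 183.6, 405.0]
tcp_rot: [3.141, 0.0, 2.391]
contact_force: [1.2, 0.4, -0.2]
grip_width: 60.2
finger_force: 0.0
shift [-433.5 -183.5   75. ] turn 0.0 tcp [359.4 183.6 405. ] [3.141 0.    2.391] F [ 1.2  0.4 -0.2] w 60.2 t 0.93 j [ 0.28  0.12  1.82  0.    1.2  -0.54]
```

Scaled: -430 mm / 1000 = -0.43, -182 mm / 1000 = -0.182.

```bash
echo '[60,-0.43,-0.182,0.04,0,60,-0.43,-0.182,0.04,0,60,-0.43,-0.182,0.04,0,60,-0.43,-0.182,0.04,0,60,-0.43,-0.182,0.04,0]' | python3 shift.py |tail -1; echo '[60,-0.149,-0.063,0.04,0,60,-0.149,-0.063,0.04,0,60,-0.149,-0.063,0.04,0,60,-0.149,-0.063,0.04,0]' | python3 shift.py | tail -1;  python3 go.py 551.4 -246.2 330 2.391
```

```text
finger_force: 0.0
finger_force: 0.0
shift [2.4 1.6 6.2] turn -0.003 tcp [ 552.1 -249.1  336.2] [-3.141e+00 -2.000e-03  2.388e+00] F [ 0.4 -0.2 -0.5] w 60.4 t 2.05 j [-0.55  0.55  1.39 -0.    1.21 -1.37]
```

Scaled: 101 mm / 1000 = 0.101, 2.4 mm / 1000 = 0.0024.

```bash
echo '[60,0.0024,0.0016,0.05,0,60,0.0024,0.0016,0.085,0,60,0.0024,0.0016,0.101,0,60,0.0024,0.0016,0.101,0]' | python3 shift.py |tail -3; python3 go.py 551.4 -246.2 235 2.391; echo '[0,0,0,0,0,0,0,0,0,0,0,0,0,0,0,0,0,0,0,0]' | python3 shift.py; python3 go.py 551.4 -246.2 235 2.391
```

```text
contact_force: [0.4, 0.4, 1.3]
grip_width: 60.2
finger_force: 0.0
shift [-2.2 -2.1  1.9] turn 0.0 tcp [ 551.2 -243.1  236.9] [-3.142e+00 -1.000e-03  2.391e+00] F [0.4 0.4 1.3] w 60.2 t 2.55 j [-0.54  0.65  1.5   0.    0.99 -1.36]
time: 3.05
tool_pos: [551.3, -244.0, 237.9]
tcp_rot: [3.141, 0.001, 2.391]
contact_force: [-2.1, 0.1, 5.7]
grip_width: 33.9
finger_force: 30.0
shift [-1.6 -1.6  3. ] turn -0.0 tcp [ 551.3 -244.   237.9] [3.141e+00 1.000e-03 2.391e+00] F [-2.1  0.1  5.7] w 33.9 t 3.05 j [-0.54  0.65  1.5  -0.    0.99 -1.36]
```

Scaled: -170 mm / 1000 = -0.17, -120 mm / 1000 = -0.12.

```bash
echo '[0,0,0,-0.02,0,0,0,0,-0.06,0,0,0,0,-0.12,0,0,0,0,-0.17,0,0,0,0,-0.17,0]' | python3 shift.py|tail -2;echo '[0,0,0,0,0,0,0,0,0,0]' | python3 shift.py; python3 go.py 507.9 211.6 400 3.005
```

```text
grip_width: 33.8
finger_force: 30.0
time: 3.92
tool_pos: [551.0, -243.7, 404.6]
tcp_rot: [-3.141, -0.004, 2.391]
contact_force: [-0.4, -0.2, -2.6]
grip_width: 33.8
finger_force: 30.0
shift [342.1 303.4   5.9] turn -0.614 tcp [ 551.  -243.7  404.6] [-3.141 -0.004  2.391] F [-0.4 -0.2 -2.6] w 33.8 t 3.92 j [-0.54  0.49  1.3   0.    1.36 -1.36]
```

Scaled: 342 mm / 1000 = 0.342, 303 mm / 1000 = 0.303, -0.614 rad / 4 = -0.1535.

```bash
echo '[0,0.342,0.303,0,-0.1535,0,0.342,0.303,0,-0.1535,0,0.342,0.303,0,-0.1535,0,0.342,0.303,0,-0.1535,0,0.342,0.303,0,-0.1535]' | python3 shift.py|tail -1; python3 go.py 507.9 211.6 405 3.005
```

```text
finger_force: 30.0
shift [ 32.4 139.3   0.7] turn 0.0 tcp [521.   69.2 405.6] [-3.141e+00 -2.000e-03  3.005e+00] F [ 0.8 -0.2 -1.6] w 34.1 t 4.55 j [-0.01  0.34  1.52  0.    1.28 -1.45]
```

```bash
sleep 1; echo '[0,0,0,0,0]' | python3 shift.py | tail -1; python3 go.py 507.9 211.6 405 3.005
```

```text
finger_force: 30.0
shift [ 30.9 137.5   0.9] turn 0.006 tcp [520.7  71.2 405.7] [ 3.141e+00 -3.000e-03  3.011e+00] F [ 0.7  0.5 -2.5] w 33.7 t 4.67 j [-0.01  0.34  1.52  0.    1.28 -1.45]
```

Scaled: 138 mm / 1000 = 0.138, 31 mm / 1000 = 0.031.

```bash
echo '[0,0.031,0.138,0,0,0,0.031,0.138,0,0,0,0.031,0.138,0,0,0,0.031,0.138,0,0]' | python3 shift.py|tail -1; python3 go.py 507.9 211.6 405 3.005; python3 - <<'E'
from h import *
a,b=cam("side"),cam("top")
from go import go
E
python3 - <<'E'
from h import *
a,b=cam("side"),cam("top")
X=[507.9,211.6,210];print(proj(a,X),proj(b,X),proj(a,[507.9,211.6,110]))
p,q=proj(a,[507.9,211.6,190])[0].astype(int),proj(b,X)[0].astype(int)
cv2.imwrite("pics/z2.png",np.hstack([crop(a,*p,33,33,6),crop(b,*q,33,33,6)]));print(p,q)
E
```

```text
finger_force: 30.0
shift [2.4 3.1 1. ] turn 0.001 tcp [509.8 208.2 406. ] [-3.140e+00 -1.000e-03  3.006e+00] F [ 0.2 -0.6 -2.7] w 34.0 t 5.17 j [ 0.25  0.39  1.45 -0.    1.3  -1.19]
[[230.64598983 200.26277312]] [[200.35509623 206.53736855]] [[230.88716517 225.73321425]]
[230 205] [200 206]Traceback (most recent call last):
  File "<stdin>", line 3, in <module>
  File "go.py", line 8, in <module>
    go(*map(float,sys.argv[1:]))
    ~~^^^^^^^^^^^^^^^^^^^^^^^^^^
TypeError: go() missing 4 required positional arguments: 'x', 'y', 'z', and 'yaw'
```

View pics/z2.png

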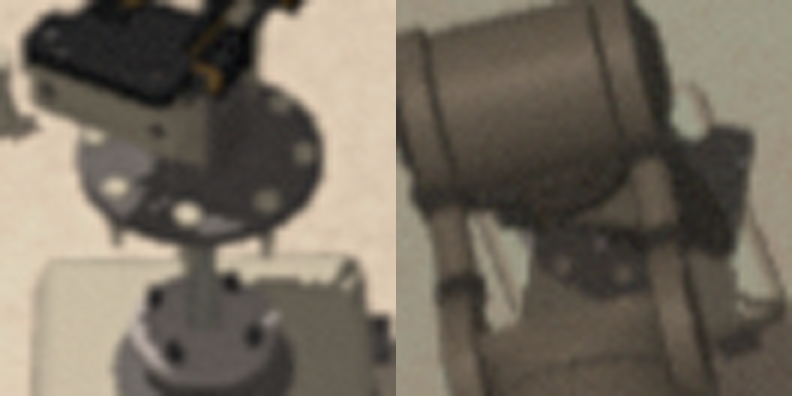

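Side crop: caps at (90,135), (116,186), (187,213), (266,200), (305,154), (282,103), with the disc centred over the spindle. The top view is mostly hidden by the arm.

```bash
cat > f2.py <<'E'
from fit import *
print('----')
O=np.array([230-33,205-33]);Q=np.array([200-33,206-33])
s2=F(O,[(116,186),(187,213),(266,200),(305,154),(282,103),(90,135)]);t2=F(Q,[(562-396,264),(601-396,240),(625-396,272)])
h2=F(O,[(155,297),(231,281),(255,333),(174,350)])
for z in(205,209,213):
    f=lambda x:nn(proj(a,ring([x[0],x[1],z,x[2]],49,13.5,8,np.pi/8)),s2)
    r=min((least_squares(f,[508,211,y],x_scale=[1,1,.02]) for y in np.arange(0,.8,.1)),key=lambda r:r.cost);print(z,r.x,r.cost)
f=lambda x:np.r_[nn(proj(a,ring(x,49,13.5,8,np.pi/8)),s2),nn(proj(b,ring(x,49,13.5,8,np.pi/8)),t2)]
print("both",*fit(f,[[508,211,209,y] for y in np.arange(1.1,1.9,.1)]))
for hh in(h2,hs):
    f=lambda x:nn(proj(a,ring([x[0],x[1],110,x[2]],28,6,4)),hh)
    r=min((least_squares(f,[508,211,y],x_scale=[1,1,.02]) for y in np.arange(0,1.6,.1)),key=lambda r:r.cost);print("head side",r.x,r.cost)
f=lambda x:nn(proj(a,ring([x[0],x[1],40,x[2]],49,13.5,8,np.pi/8)),ss)
r=min((least_squares(f,[551,-246,y],x_scale=[1,1,.02]) for y in np.arange(0,.8,.1)),key=lambda r:r.cost);print("car side",r.x,r.cost)
E
python3 f2.py | sed 1,/----/d
```

```text
205 [513.79399884 202.85524993   0.64599278] 0.6609474234747609
209 [512.12167681 206.97832238   0.6463126 ] 0.6353447916699149
213 [ 5.10449430e+02  2.11101299e+02 -1.38762356e-01] 0.6381042526090017
both [512.648 209.923 211.598   1.45 ] [ 0.76 -0.39  0.53 -0.33  0.39  0.24  0.56  0.67  0.77  0.61 -0.11 -0.17
  0.79  0.5  -2.85 -4.83  1.15  0.51]
head side [509.10803728 211.16407734   1.44240196] 0.17126552428325661
head side [ 5.08602340e+02  2.12092505e+02 -1.35809408e-01] 0.025547452142771758
car side [ 552.31666213 -247.82088286    0.82111506] 0.14977095029398171
```

Scaled: 28 mm / 1000 = 0.028, 2.5 mm / 1000 = 0.0025.

```bash
echo '[0,0.0025,0.0025,0,0,0,0.0025,0.0025,0.028,0,0,0.0025,0.0025,0.028,0]' | python3 shift.py|sed -n '2p;4p'; echo '[0,0,0,0.004,0,0,0,0,0.008,0,0,0,0,0.01,0]' | python3 shift.py|sed -n '2p;4p';echo '[0,0,0,0.002,0,0,0,0,0.004,0]' | python3 shift.py|sed -n '2p;4p'
```

```text
tool_pos: [507.0, 210.8, 377.5]
contact_force: [0.1, -0.8, -3.0]
tool_pos: [507.6, 211.0, 369.3]
contact_force: [0.2, 0.7, -2.1]
tool_pos: [507.6, 211.1, 365.1]
contact_force: [-0.1, 0.2, -3.1]
```

Scaled: 4 mm / 1000 = 0.004, 2 mm / 1000 = 0.002.

```bash
for k in 1; do echo '[0,0,0,0.002,0,0,0,0,0.004,0]' | python3 shift.py|sed -n '2p;4p';done;echo '[0,0,0,0.002,0,0,0,0,0.003,0,0,0,0,0.003,0]' | python3 shift.py|sed -n '2p;4p'; echo '[0,0,0,0.002,0,0,0,0,0.003,0,0,0,0,0.003,0]' | python3 shift.py|sed -n '2p;4p'
```

```text
tool_pos: [507.6, 211.1, 360.9]
contact_force: [-0.4, -0.8, -2.7]
tool_pos: [507.6, 211.1, 358.0]
contact_force: [0.2, 0.2, -2.2]
tool_pos: [507.5, 211.0, 355.0]
contact_force: [-0.1, 0.7, -3.5]
```

Scaled: 12 mm / 1000 = 0.012, 8 mm / 1000 = 0.008.

```bash
echo '[0,0,0,0.004,0,0,0,0,0.008,0,0,0,0,0.012,0]' | python3 shift.py|sed -n '2p;4p';echo '[0,0,0,0.004,0,0,0,0,0.008,0,0,0,0,0.012,0]' | python3 shift.py|sed -n '2p;4p';echo '[0,0,0,0.003,0,0,0,0,0.006,0]' | python3 shift.py|sed -n '2p;4p'
```

```text
tool_pos: [507.5, 211.0, 342.7]
contact_force: [0.4, -0.6, -1.7]
tool_pos: [507.6, 211.1, 330.8]
contact_force: [-0.8, -0.3, -2.8]
tool_pos: [507.6, 211.0, 324.9]
contact_force: [-0.8, -0.6, -3.1]
```

Scaled: 4 mm / 1000 = 0.004, 2 mm / 1000 = 0.002.

```bash
echo '[0,0,0,0.002,0,0,0,0,0.004,0,0,0,0,0.004,0]' | python3 shift.py|sed -n '2p;4p';echo '[0,0,0,0.002,0,0,0,0,0.003,0,0,0,0,0.003,0]' | python3 shift.py|sed -n '2p;4p';echo '[0,0,0,0.001,0,0,0,0,0.002,0,0,0,0,0.002,0]' | python3 shift.py|sed -n '2p;4p'
```

```text
tool_pos: [507.5, 211.1, 320.9]
contact_force: [-0.2, 0.9, -1.4]
tool_pos: [507.5, 211.0, 318.0]
contact_force: [0.2, -0.2, -2.7]
tool_pos: [507.6, 211.0, 316.0]
contact_force: [-0.3, -0.1, -2.8]
```

Scaled: 2 mm / 1000 = 0.002, 1 mm / 1000 = 0.001.

```bash
echo '[0,0,0,0.001,0,0,0,0,0.002,0,0,0,0,0.002,0]' | python3 shift.py|sed -n '2p;4p';echo '[0,0,0,0.001,0,0,0,0,0.002,0,0,0,0,0.002,0]' | python3 shift.py|sed -n '2p;4p';echo '[0,0,0,0.001,0,0,0,0,0.0015,0,0,0,0,0.0015,0]' | python3 shift.py|sed -n '2p;4p'
```

```text
tool_pos: [507.5, 211.1, 313.9]
contact_force: [-0.1, -0.4, -2.4]
tool_pos: [507.5, 211.1, 311.9]
contact_force: [-0.4, -0.0, -2.2]
tool_pos: [507.6, 211.1, 310.5]
contact_force: [0.1, 0.3, -1.8]
```

Scaled: 1.5 mm / 1000 = 0.0015, 1 mm / 1000 = 0.001.

```bash
echo '[0,0,0,0.001,0,0,0,0,0.0015,0,0,0,0,0.0015,0]' | python3 shift.py|sed -n '2p;4p';echo '[0,0,0,0.001,0,0,0,0,0.001,0]' | python3 shift.py|sed -n '2p;4p';echo '[0,0,0,0.0007,0,0,0,0,0.0007,0]' | python3 shift.py|sed -n '2p;4p'
```

```text
tool_pos: [507.6, 211.1, 309.0]
contact_force: [-0.1, 0.6, -2.3]
tool_pos: [507.6, 211.1, 308.0]
contact_force: [0.8, 0.3, -2.6]
tool_pos: [507.5, 211.1, 307.9]
contact_force: [-2.5, 0.0, 3.7]
```

Scaled: 0.4 mm / 1000 = 0.0004.

```bash
echo '[0,0,0,0.0004,0,0,0,0,0.0004,0]' | python3 shift.py|sed -n '2p;4p'; echo '[60,0,0,0,0,60,0,0,0,0,60,0,0,0,0]' | python3 shift.py|sed -n '2p;4,5p'; echo '[60,0,0,-0.02,0,60,0,0,-0.06,0,60,0,0,-0.105,0,60,0,0,-0.105,0]' | python3 shift.py|sed -n '2p;4,5p'; python3 go.py 582.7 -10.4 330 2.4
```

```text
tool_pos: [507.5, 211.1, 307.9]
contact_force: [-4.0, 0.4, 7.7]
tool_pos: [507.7, 211.0, 306.8]
contact_force: [0.2, -0.6, -0.3]
grip_width: 57.9
tool_pos: [508.1, 211.2, 415.5]
contact_force: [-0.3, 0.4, -0.5]
grip_width: 60.0
shift [-103.5 -209.6   85.7] turn 0.605 tcp [508.1 211.2 415.5] [3.139 0.007 3.005] F [-0.3  0.4 -0.5] w 60.0 t 12.72 j [ 0.25  0.38  1.44  0.    1.32 -1.18]
```

Scaled: -210 mm / 1000 = -0.21, -104 mm / 1000 = -0.104.

```bash
echo '[60,-0.104,-0.21,0,0,60,-0.104,-0.21,0,0,60,-0.104,-0.21,0,0,60,-0.104,-0.21,0,0,60,-0.104,-0.21,0.086,0]' | python3 shift.py|sed -n '2p'; echo '[60,0,0,0.06,0,60,0,0,0.086,0,60,0,0,0.086,0]' | python3 shift.py|sed -n '2p'; python3 - <<'E'
from h import *
a,b=cam("side"),cam("top")
cv2.imwrite("pics/z3.png",np.hstack([crop(a,231,210,30,30,6),crop(b,205,206,30,30,6)]))
E
python3 go.py 582.7 -10.4 181 3.005
```

```text
tool_pos: [583.9, -14.9, 351.5]
tool_pos: [581.0, -11.1, 260.3]
shift [-0.3  0.8 82.8] turn -0.0 tcp [582.2 -11.2 263.8] [3.142 0.    3.005] F [0.  1.  0.8] w 60.0 t 13.82 j [-0.15  0.59  1.54  0.    1.01 -1.58]
```

View pics/z3.png

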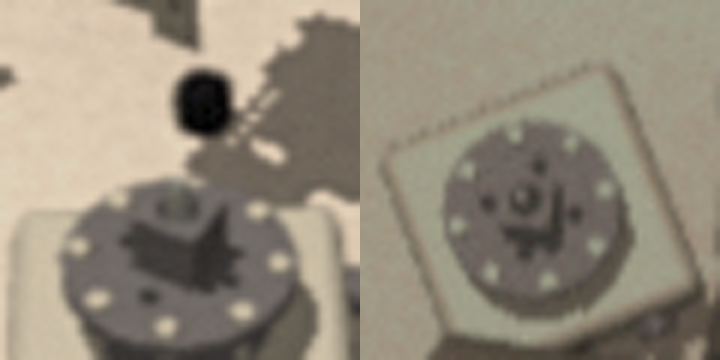

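The carousel sits level on the head, with the spindle nose visible in the bore (side (177,207), top crop (523,200)). The cap is untouched at (204,103).

Scaled: 81 mm / 1000 = 0.081, 78 mm / 1000 = 0.078.

```bash
python3 - <<'E' | sed 1,/----/d
from fit import *
print('----')
s=F((201,180),[(118,198),(78,246),(97,298),(165,326),(241,311),(279,262),(257,208)])
t=F((175,176),[(156,135),(211,144),(244,188),(235,245),(189,280),(130,272),(96,224),(107,170)])
f=lambda x:np.r_[nn(proj(a,ring(x,49,13.5,8,np.pi/8)),s),nn(proj(b,ring(x,49,13.5,8,np.pi/8)),t)]
print(*fit(f,[[508,211,110,y] for y in np.arange(1.1,1.9,.1)]))
E
echo '[60,0,0.0008,0.04,0,60,0,0.0008,0.07,0,60,0,0.0008,0.078,0,60,0,0.0008,0.081,0,60,0,0.0008,0.081,0]' | python3 shift.py|sed -n '2p;4p'; python3 go.py 582.7 -10.4 181 3.005
```

```text
[508.998 211.252 111.71    1.43 ] [-0.2  -0.09 -0.24  0.14 -0.16 -0.1  -0.22 -0.08 -0.33  0.02 -0.26  0.01
 -0.29 -0.34  0.37  0.41  0.01  0.5  -0.12  0.13 -0.03  0.11  0.23  0.2
 -0.01  0.32 -0.08  0.08  0.09  0.57]
tool_pos: [582.6, -10.5, 183.8]
contact_force: [0.5, 0.7, 0.6]
shift [-0.1  0.1  2.8] turn -0.0 tcp [582.6 -10.5 183.8] [3.142e+00 2.000e-03 3.005e+00] F [0.5 0.7 0.6] w 60.1 t 14.55 j [-0.15  0.7   1.6   0.    0.84 -1.58]
```

Scaled: 3 mm / 1000 = 0.003.

```bash
echo '[60,0,0,0.003,0,0,0,0,0.003,0,0,0,0,0.003,0,0,0,0,0.003,0,0,0,0,0.003,0]' | python3 shift.py|sed -n '2p;4,6p'; echo '[0,0,0,-0.02,0,0,0,0,-0.08,0,0,0,0,-0.14,0,0,0,0,-0.2,0,0,0,0,-0.2,0]' | python3 shift.py|sed -n '2p;4,6p';  python3 go.py 507.6 211.1 375 3.005
```

```text
tool_pos: [582.1, -10.4, 179.5]
contact_force: [0.7, -0.5, 1.1]
grip_width: 33.6
finger_force: 30.0
tool_pos: [582.7, -10.4, 384.9]
contact_force: [1.1, 0.4, -1.3]
grip_width: 33.8
finger_force: 30.0
shift [104.7 209.2   8.8] turn -0.0 tcp [582.7 -10.4 384.9] [-3.142  0.011  3.005] F [ 1.1  0.4 -1.3] w 33.8 t 15.8 j [-0.15  0.46  1.4   0.    1.28 -1.58]
```

Scaled: 209.2 mm / 1000 = 0.2092, 104.7 mm / 1000 = 0.1047.

```bash
echo '[0,0.1047,0.2092,0,0,0,0.1047,0.2092,0,0,0,0.1047,0.2092,0,0,0,0.1047,0.2092,0,0,0,0.1047,0.2092,0,0]' | python3 shift.py|sed -n '2p'; echo '[0,0,0,0,0,0,0,0,0,0]' | python3 shift.py|sed -n '2p'; python3 go.py 507.6 211.1 375 3.005; python3 - <<'E'
from h import *
a=cam("side")
print(proj(a,[[507.6,211.1,174],[507.6,211.1,204],[507.6,211.1,230]]))
cv2.imwrite("pics/z4.png",crop(a,231,205,35,35,8))
E
```

```text
tool_pos: [505.4, 213.8, 378.1]
tool_pos: [507.4, 210.0, 378.9]
shift [-0.1  1.2  3.9] turn -0.002 tcp [507.4 210.  378.9] [-3.141e+00 -1.000e-03  3.003e+00] F [ 0.4  0.3 -0.6] w 33.6 t 16.68 j [ 0.25  0.41  1.5  -0.    1.24 -1.18]
[[230.89992899 209.62124922]
 [230.8275222  201.77357092]
 [230.76264885 194.78772267]]
```

View pics/z4.png

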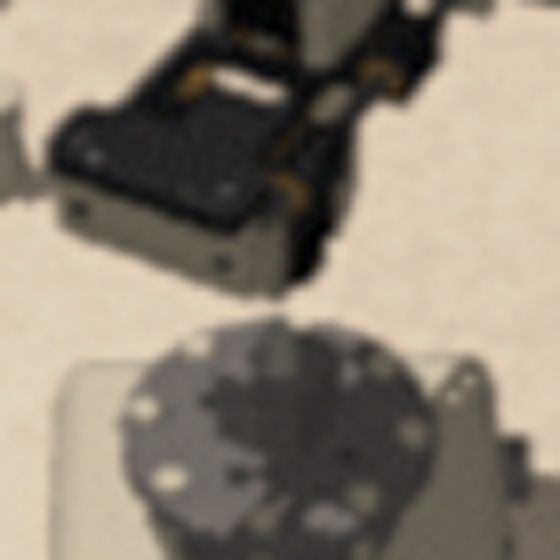

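Side crop: the finger hides the cap, and the spindle nose at (275,320) is right below the fingers. I'll lower it gently by feel.

Scaled: 16 mm / 1000 = 0.016, 10 mm / 1000 = 0.01.

```bash
echo '[0,0,0.001,0,0,0,0,0.001,0.01,0,0,0,0.001,0.016,0,0,0,0.001,0.016,0]' | python3 shift.py|sed -n '2p;4p'; echo '[0,0,0,0.003,0,0,0,0,0.006,0,0,0,0,0.006,0]' | python3 shift.py|sed -n '2p;4p'; echo '[0,0,0,0.002,0,0,0,0,0.004,0,0,0,0,0.004,0]' | python3 shift.py|sed -n '2p;4p'
```

```text
tool_pos: [506.9, 212.0, 362.6]
contact_force: [0.0, 0.3, 0.1]
tool_pos: [506.9, 212.1, 357.3]
contact_force: [-0.6, 0.1, -0.6]
tool_pos: [507.0, 212.1, 353.3]
contact_force: [0.8, 1.1, -0.5]
```

Scaled: 2 mm / 1000 = 0.002, 1 mm / 1000 = 0.001.

```bash
echo '[0,0,0,0.001,0,0,0,0,0.002,0,0,0,0,0.002,0]' | python3 shift.py|sed -n '2p;4p'; echo '[0,0,0,0.001,0,0,0,0,0.002,0,0,0,0,0.002,0]' | python3 shift.py|sed -n '2p;4p'
```

```text
tool_pos: [507.0, 212.1, 351.4]
contact_force: [-0.3, -1.0, -0.2]
tool_pos: [507.0, 212.1, 349.3]
contact_force: [-0.0, -0.0, -1.0]
```

Scaled: 2 mm / 1000 = 0.002, -1 mm / 1000 = -0.001.

```bash
echo '[0,-0.0006,-0.001,0,0,0,-0.0006,-0.001,0.002,0,0,-0.0006,-0.001,0.002,0]' | python3 shift.py|sed -n '2p;4p'; echo '[0,0,0,0.001,0,0,0,0,0.002,0,0,0,0,0.002,0]' | python3 shift.py|sed -n '2p;4p';echo '[0,0,0,0.001,0,0,0,0,0.002,0,0,0,0,0.002,0]' | python3 shift.py|sed -n '2p;4p'
```

```text
tool_pos: [507.4, 211.0, 347.3]
contact_force: [-0.5, 1.0, -1.5]
tool_pos: [507.4, 211.1, 345.3]
contact_force: [-0.8, -0.6, 1.0]
tool_pos: [507.4, 211.1, 343.3]
contact_force: [-0.1, 0.5, -0.4]
```

Scaled: 2 mm / 1000 = 0.002, 1 mm / 1000 = 0.001.

```bash
echo '[0,0,0,0.001,0,0,0,0,0.002,0,0,0,0,0.002,0]' | python3 shift.py|sed -n '2p;4p'; echo '[0,0,0,0.001,0,0,0,0,0.002,0,0,0,0,0.002,0]' | python3 shift.py|sed -n '2p;4p';echo '[0,0,0,0.001,0,0,0,0,0.002,0,0,0,0,0.002,0]' | python3 shift.py|sed -n '2p;4p'
```

```text
tool_pos: [507.4, 211.1, 341.3]
contact_force: [-0.7, -0.6, -0.7]
tool_pos: [507.4, 211.1, 339.3]
contact_force: [0.5, 1.0, -1.2]
tool_pos: [507.5, 211.1, 337.4]
contact_force: [0.4, 0.2, -0.7]
```

Scaled: 1 mm / 1000 = 0.001.

```bash
echo '[0,0,0,0.001,0,0,0,0,0.001,0]' | python3 shift.py|sed -n '2p;4p'; echo '[0,0,0,0.001,0,0,0,0,0.001,0]' | python3 shift.py|sed -n '2p;4p'
```

```text
tool_pos: [507.4, 211.1, 336.4]
contact_force: [-1.0, 0.2, 0.2]
tool_pos: [507.5, 211.1, 335.4]
contact_force: [-0.9, 1.1, -0.6]
```

Scaled: 1 mm / 1000 = 0.001.

```bash
echo '[0,0,0,0.001,0,0,0,0,0.001,0]' | python3 shift.py|sed -n '2p;4p'; echo '[0,0,0,0.0007,0,0,0,0,0.0007,0]' | python3 shift.py|sed -n '2p;4p'
```

```text
tool_pos: [507.5, 211.1, 334.4]
contact_force: [-1.0, 1.4, -0.1]
tool_pos: [507.4, 211.1, 333.7]
contact_force: [0.5, 0.6, -0.5]
```

Scaled: 0.7 mm / 1000 = 0.0007.

```bash
echo '[0,0,0,0.0007,0,0,0,0,0.0007,0]' | python3 shift.py|sed -n '2p;4p'; echo '[0,0,0,0.0006,0,0,0,0,0.0006,0]' | python3 shift.py|sed -n '2p;4p'
```

```text
tool_pos: [507.4, 211.1, 333.5]
contact_force: [-2.4, 0.7, 4.2]
tool_pos: [507.4, 211.1, 333.5]
contact_force: [-4.2, -0.8, 8.3]
```

Firm contact at 333.5, the expected home height. I'll release the cap, retreat and look.

Scaled: -200 mm / 1000 = -0.2, -110 mm / 1000 = -0.11.

```bash
echo '[60,0,0,0,0,60,0,0,0,0,60,0,0,0,0]' | python3 shift.py|sed -n '2p;4,5p'; echo '[60,0,0,-0.02,0,60,0,0,-0.06,0,60,0,0,-0.11,0,60,0,0,-0.11,0]' | python3 shift.py|sed -n '2p;4,5p'; echo '[60,0,-0.2,0,0,60,0,-0.2,0,0,60,0,-0.2,0,0,60,0,-0.2,0,0,60,0,-0.2,0,0]' | python3 shift.py|sed -n '2p';echo '[60,0,0,0,0,60,0,0,0,0]' | python3 shift.py|sed -n '1,2p'; python3 - <<'E'
from h import *
a,b=cam("side"),cam("top")
print(proj(a,[[508.5,211.5,154],[508.5,211.5,180]]))
cv2.imwrite("pics/z5.png",np.hstack([crop(a,231,205,30,30,6),crop(b,205,206,30,30,6)]))
cv2.imwrite("pics/top5.png",b["color"][:,:,::-1])
E
```

```text
tool_pos: [507.6, 211.0, 332.2]
contact_force: [-0.0, -0.4, -0.2]
grip_width: 58.1
tool_pos: [507.9, 211.2, 446.4]
contact_force: [0.6, -0.8, 0.4]
grip_width: 60.2
tool_pos: [480.2, 12.5, 441.9]
time: 24.22
tool_pos: [480.3, 14.2, 442.2]
[[230.60275495 214.7425922 ]
 [230.53736263 208.08074579]]
```

View pics/z5.png

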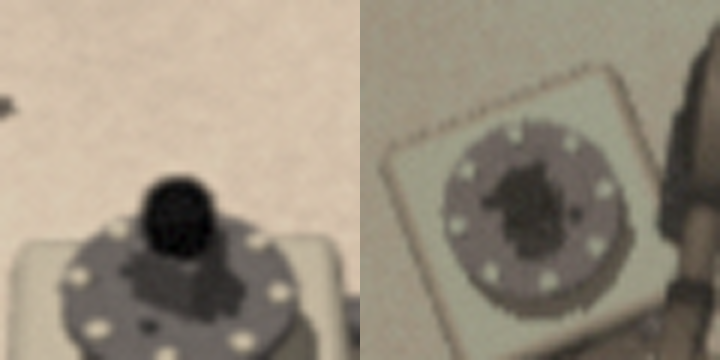

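View pics/top5.png

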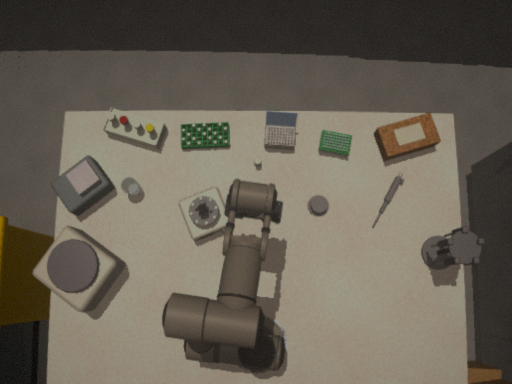

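The cap is upright on the boss (side crop (178,217)). The carousel is flat on the head (top (204,211)), the stand is empty (318,205), and the vial, beaker and pipette in view have not moved. The arm is clear.

```bash
python3 -c "
from plant import bot, camrig
print(bot.close_job())"
```

```text
the job is handed in; nothing more can be done
None
```

The job is handed in: the carousel is fully home and flat on the mixer's drive head with the black cap on its boss, done in about 24 s of the 72 s, with contact readings of about 10 N or less at the mixer; vial_b was hidden by the arm in the last picture, and the other bystanders had not moved.

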